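# Take the temperature of the closed bath lid

### The job

First lower the open lid of the heating bath gently until it is fully shut. Then draw the square white stick thermometer straight up out of its well in the stand and finish while still holding it in the gripper, raised clear of everything, leaning about 45 degrees from upright with its lens end downward, the lens about 10 cm from the middle of the shut lid and pointing at that middle. Do not put it down or let go, and leave the round electrode in the stand, the cork ring, the bottle and the beaker alone.

Things in the scene. Friction and masses are not known exactly. Their poses are not given: they have to be found in the camera images.
- lid (a joint): Angle of the bath lid in rad: 0 shut, positive open; starts between 0.7 and 1.15. The lid is a flat steel plate 170 by 210 mm, 8 mm thick, no knob; a black tab 80 mm wide continues its free edge by 21 mm. The stiff hinge keeps it at any angle; a push of about 1 to 5 N on the upper face near the free edge lowers it.
- bath: Fixed white heating bath, open-topped box 170 mm (x) by 210 mm (y) by 110 mm tall, walls 12 mm. Origin: centre of its underside on the bench; z up; x points from the front to the hinge side. The hinge line is parallel to y on the rear top edge, 85 mm behind the centre, 110 mm above the bench.
- lid_hinge (a point): Middle of the lid's hinge line, on the plate's underside (the upper face is 8 mm above it); it stays put as the lid turns. Its axes turn with the lid: x along the lid from the free edge to the hinge, y along the hinge, z out of the upper face.
- lid_middle (a point): Middle of the lid's upper face, 85 mm from the hinge line, where the thermometer has to point; 118 mm above the bench when the lid is shut. Axes as lid_hinge.
- lid_edge (a point): Middle of the steel plate's free edge, on the upper face, 170 mm from the hinge line. Axes as lid_hinge.
- stand: Fixed grey plastic block 70 mm (x) by 160 mm (y) by 60 mm tall with two square wells, 24 mm wide and 50 mm deep, at y = +45 and -45 mm of its own axes. One holds the thermometer, the other the electrode; which is which varies. Origin: centre of the underside, z up.
- thermometer: Loose white stick, 50 to 100 g, square section 22 by 22 mm, flat sides, 150 mm long; its lowest 30 mm is a round black nose 18 mm across with the lens in its end. Stands lens down in a well; 100 mm sticks out, top 160 mm above the bench; flats parallel to the stand's x and y. Origin: the lens, centre of the lower end; z along the stick towards the top.
- spot (a point): Point straight ahead of the thermometer's lens, 100 mm beyond it on the stick's axis (at z = -100 mm of the thermometer's axes); it moves with the thermometer. This point belongs on the middle of the lid.
- electrode: Loose round electrode standing in the other well: white barrel 21 mm across, thin glass neck, black ball top, 121 mm long, its top 131 mm above the bench. Leave it. Origin: centre of its lower end, z along it.
- cork_ring: Loose cork ring, 100 mm across, 26 mm tall, lying on the bench. Leave it. Origin: centre of its underside.
- bottle: Loose white plastic bottle, 64 mm across, 150 mm tall, standing. Leave it. Origin: centre of its underside.
- beaker: Loose glass beaker, 70 mm across, 80 mm tall, standing. Leave it. Origin: centre of its underside.
Not all that is in view belongs to the job. What is shaped like the thermometer but blue or red is not meant.

How it is judged:
On the way, in this order (a step that is already met when the one before it is completed fails the run):
1. the lid is shut (value of joint lid below 0.05 rad), for 0.2 s.
2. the thermometer is drawn up out of the stand, held by the fingers (contact force between thermometer and the fingers above 1 N and height (world z) of thermometer above 0.065 m), for 0.2 s.
At the end, for the whole second after the job is handed in: Lid shut (under 0.05 rad); the fingers still hold the thermometer, at rest, off bath and stand, leaning 30 to 60 degrees from upright with the lens lower, lens at least 145 mm above the bench, its spot (100 mm ahead of the lens) within 50 mm of the middle of the lid (value of joint lid below 0.05 rad and contact force between thermometer and the fingers above 1 N and angle between thermometer's own z axis and vertical between 0.52 and 1.05 rad and distance between spot and lid_middle below 0.05 m and height (world z) of thermometer above 0.145 m and contact force between thermometer and bath below 0.2 N and contact force between thermometer and stand below 0.2 N and linear speed of thermometer below 0.03 m/s); the arm keeps its last pose, push and grip.
It fails at once if the lid is slammed (faster than 4 rad/s) (velocity of joint lid below -4 rad/s).
It fails at once if the electrode is drawn out or displaced by more than 30 mm (distance of electrode from where it was at the start of the episode above 0.03 m).
It fails at once if the cork ring, bottle or beaker is pushed more than 30 mm or tipped (distance of any of cork_ring, bottle, beaker from where it was at the start of the episode above 0.03 m or angle between any of bottle, beaker's own z axis and vertical above 0.5 rad).
It also fails if it takes over 54 s, if anything falls off the work surface, if the arm or the gripper's body presses on something with over 40 N, if the wrist force passes 120 N, or if a joint passes its speed limit or range.

### The arm

A 6-joint arm with a two-finger parallel gripper is mounted at the origin on the work surface. World frame = base frame: x ahead of the robot, y to its left, z up, the work surface at z = 0. Lengths are in m, angles in rad, forces in N, time in s.
With the tool pointing down it reaches from about 0.3 to 0.75 m from the base axis. Payload 8.5 kg.
Tool frame: the origin (TCP) lies midway between the tips of the shut fingers; the grasp point (between the pads) lies 19 mm behind it (ctrl.grip_point_offset is the distance from the TCP to the grasp point, in m); z points along the fingers, x is the direction in which the jaws open and shut, and the axes are right-handed (so a half turn about z gives the same grasp; the last joint's range is limited). The gripper opens to 88 mm and grips with 3 to 60 N. Pads are 18 mm wide; open, the fingers measure 123 mm over their backs; the gripper's body (75 mm by 187 mm) begins 45 mm behind the grasp point.
Start: joints at [1.001, 0.381, 1.297, -0, 1.464, -0.215], TCP at [0.191, 0.516, 0.239] pointing down, gripper open.
Joint ranges: [-3.11, 3.11], [-0.89, 2.33], [0.22, 2.48], [-1.42, 4.56], [0.17, 2.85], [-2.88, 2.88]. Speed limits (rad/s): [2.39, 2.39, 3.14, 3.14, 3.14, 3.14].

### API

Orientations are given as a 3x3 rotation matrix whose columns are the frame's x, y, z axes.
In Python, from station import ctrl, vision gives the robot as it stands. The module is installed in compiled form; this text tells all that it offers.
- The arm moves only by the shell command python3 -m crank 'ROWS' [FORCE]. ROWS is JSON, one flat list of numbers, 5 for each row, row after row: the opening, from 0 (shut) to 1 (fully open), then the shift along the tool's x, y, z in mm, then the turn about the tool's z in degrees. In form: [fingers, x, y, z, turn, fingers, x, y, z, turn, ...]. A call has 1 to 8 rows; each row is the pose to reach, as a shift and turn from the pose commanded when the call began, along the tool's axes at that moment; what a row does not reach only later rows make up. A row lasts 1/12 s, in which the tool goes at most 41.7 mm and 7.16 degrees, less where a joint would pass 70% of its speed; a pose out of reach is approached as far as the arm can. A call with a gripper value outside its range is refused whole. The fingers move at their own pace and stop on an object; FORCE is the grip in N (left out, the last holds). Time passes only in rows, so rows that repeat a pose let the fingers close. It gives the time, the measured TCP pose, the force and the opening at its end, in the units of the state.
- ctrl.sense(): the state, without advancing time (a new reading comes with each control period).
- vision.snapshot(name): name is "scene" or "top"; returns the picture (480x640x3 uint8, blue, green, red); there is no depth.
- vision.camera_info(name): a dict with "fov_y" (degrees; the focal length in pixels is half the picture's height over the tangent of half this angle, whatever the lens; pixels are square), "cx", "cy" (the principal point, pixels), "T" (4x4, takes a point from camera to world coordinates). Camera axes: x right, y down, z forward; pixel columns grow to the right and rows downward; lengths in m; the calibration is good to about 2 mm. A picture is of the moment at which its call begins. camera_info takes no time and is no camera call.
- ctrl.hand_in(): hands the job in, once; it reports no verdict.
The state is a dict: "time_s": time; "joints": joint angles; "joint_vel": joint speeds; "joint_torque": joint torques, N m; "eef_pos": TCP position; "orientation": TCP orientation; "ft_force": force on the tool from outside, world axes, zero at the start; "ft_torque": the same for the moment, N m; "finger_gap": opening from 0.0 (shut) to 1.0 (fully open).
Only numpy, scipy, OpenCV 4.12 (cv2) and the standard library are available. Lean on these libraries where they do the work, as an engineer would, in place of code of your own. Each camera call takes 0.05 s, during which the arm holds its last target. There are 200 camera calls.

## Working session

There is one attempt and no reset: what is moved stays moved. The work goes in short steps, Python scripts to look and compute and a shell command to move; the robot and the scene stay as the last step left them, time stands still between calls to the robot, and variables do not carry over. Pictures are saved under pics/ and viewed, about 8 in all and at most 12, crops included, and the job is handed in when it is done.

```bash
mkdir -p pics; python3 - <<'E'
from station import ctrl, vision
import cv2, numpy as np
np.set_printoptions(precision=4,suppress=True)
for n in("scene","top"):
    im=vision.snapshot(n); cv2.imwrite(f"pics/{n}0.png",im)
    c=vision.camera_info(n); print(n,c["fov_y"],c["cx"],c["cy"]); print(np.array(c["T"])); print({k:v for k,v in c.items() if k not in("T",)})
print(ctrl.sense(), ctrl.grip_point_offset)
E
```

```text
scene 57.302200655329536 324.79310035181936 239.04413572858337
[[ 0.4342  0.7002 -0.5668  0.9649]
 [ 0.9008 -0.3408  0.2691 -0.1857]
 [-0.0047 -0.6274 -0.7787  0.6221]
 [ 0.      0.      0.      1.    ]]
{'fov_y': 57.302200655329536, 'cx': 324.79310035181936, 'cy': 239.04413572858337}
top 49.06404550717044 323.63937511326543 236.95486757480666
[[ 0.0084 -0.9948  0.1018  0.451 ]
 [-0.9998 -0.0104 -0.0186  0.0081]
 [ 0.0196 -0.1017 -0.9946  1.111 ]
 [ 0.      0.      0.      1.    ]]
{'fov_y': 49.06404550717044, 'cx': 323.63937511326543, 'cy': 236.95486757480666}
{'time_s': 0.1, 'joints': array([ 1.0007,  0.3812,  1.2981,  0.    ,  1.4636, -0.2153]), 'joint_vel': array([ 0.0005, -0.0014, -0.003 ,  0.0011,  0.0011, -0.001 ]), 'joint_torque': array([  0.0033, -43.8655, -22.491 ,   0.0714,   0.0343,  -0.0001]), 'eef_pos': array([0.1909, 0.5155, 0.2382]), 'orientation': array([[ 0.3474,  0.9377, -0.0007],
       [ 0.9377, -0.3474, -0.0011],
       [-0.0012, -0.0003, -1.    ]]), 'ft_force': array([-0.2456, -0.2134,  0.0339]), 'ft_torque': array([ 0.0254,  0.015 , -0.012 ]), 'finger_gap': 1.0021502101183344} 0.0187
```

View pics/scene0.png

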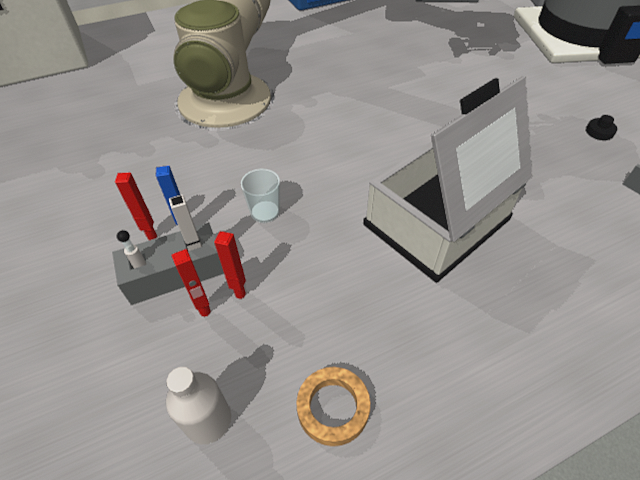

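View pics/top0.png

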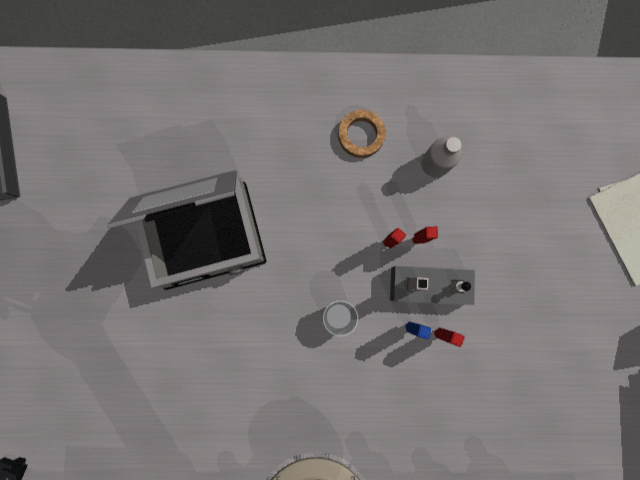

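```bash
python3 - <<'E'
import cv2, numpy as np
t=cv2.imread("pics/top0.png"); s=cv2.imread("pics/scene0.png")
def lab(im,x0,y0,w,h,k):
    c=cv2.resize(im[y0:y0+h,x0:x0+w],None,fx=k,fy=k,interpolation=cv2.INTER_CUBIC)
    for x in range((x0+19)//20*20,x0+w,20): cv2.putText(c,str(x),(int((x-x0)*k),8),0,.3,(0,255,255),1); cv2.line(c,(int((x-x0)*k),10),(int((x-x0)*k),14),(0,255,255))
    for y in range((y0+19)//20*20,y0+h,20): cv2.putText(c,str(y),(0,int((y-y0)*k)+3),0,.3,(0,255,255),1)
    return c
a=lab(t,100,160,180,140,4.4)
cv2.imwrite("pics/z1.png",a[:600,:800])
b=lab(t,375,210,120,150,3.3); d=lab(s,355,70,180,220,2.2)
H=max(b.shape[0],d.shape[0]); z=np.zeros((H,b.shape[1]+d.shape[1],3),np.uint8); z[:b.shape[0],:b.shape[1]]=b; z[:d.shape[0],b.shape[1]:]=d
print(a.shape,z.shape); cv2.imwrite("pics/z2.png",z)
E
```

```text
(616, 792, 3) (495, 792, 3)
```

View pics/z1.png

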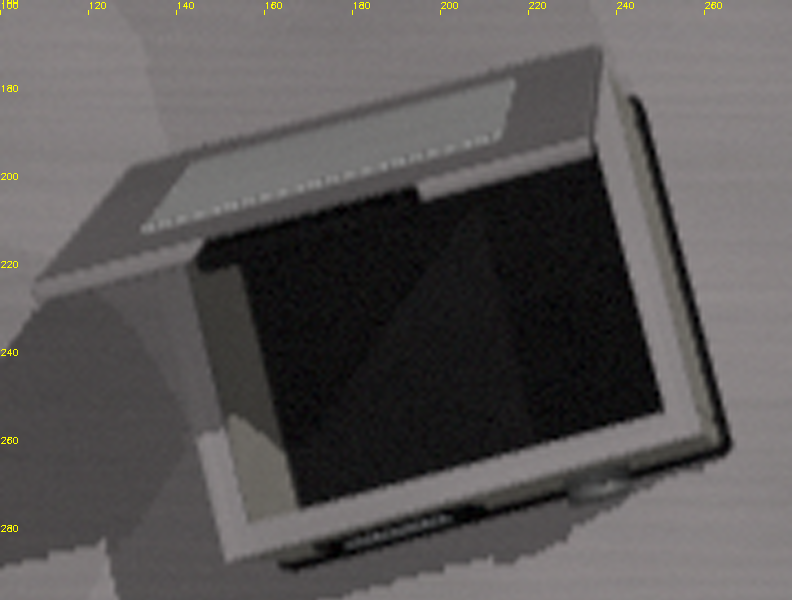

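View pics/z2.png

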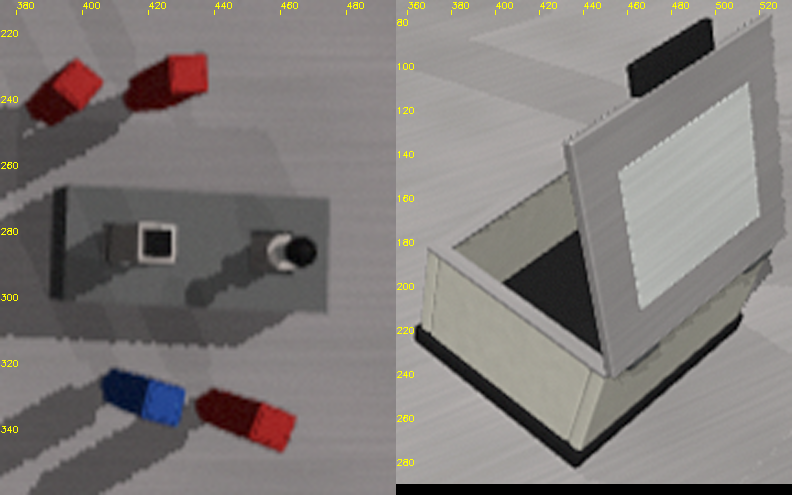

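```bash
cat > h.py <<'E'
import numpy as np
from station import ctrl, vision
np.set_printoptions(precision=4,suppress=True)
I={n:vision.camera_info(n) for n in("scene","top")}
def ray(n,p):
    c=I[n];T=np.array(c["T"]);f=240/np.tan(np.radians(c["fov_y"])/2)
    d=T[:3,:3]@[(p[0]-c["cx"])/f,(p[1]-c["cy"])/f,1.]
    return T[:3,3],d/np.linalg.norm(d)
def onz(n,p,z):
    o,d=ray(n,p);return o+d*(z-o[2])/d[2]
def tri(a,b):
    o1,d1=ray("scene",a);o2,d2=ray("top",b)
    s=np.linalg.lstsq(np.c_[d1,-d2],o2-o1,rcond=None)[0]
    P,Q=o1+s[0]*d1,o2+s[1]*d2
    return (P+Q)/2,np.linalg.norm(P-Q)
def rel(P):
    "shift from the present TCP to P in tool axes, mm"
    s=ctrl.sense();return s["orientation"].T@(np.array(P)-s["eef_pos"])*1000
E
python3 - <<'E'
from h import *
fl=onz("top",(151.1,287.7),.11); fr=onz("top",(259.8,259.3),.11)
print("rim",fl,fr,np.linalg.norm(fl-fr))
y=(fl-fr)/np.linalg.norm(fl-fr); x=np.array([y[1],-y[0],0]); c=(fl+fr)/2+.085*x; h=c+.085*x
print("bath yaw",np.degrees(np.arctan2(x[1],x[0])),"c",c,"hinge",h)
# lid
for a,b in [((433.6,135),(234.5,191.8)),((451.4,239),(236.4,170.7))]:
    P,e=tri(a,b); d=P-h; print("lid",P,e,"bath frame",d@x,d@y,d[2])
for p in((107.5,225.2),(234.5,191.8)):
    o,d=ray("top",p)
    # on circle: face point at r=.17, n=.008
    for th in np.arange(.7,1.2,.05):
        X=-.17*np.cos(th)+.008*np.sin(th);Z=.11+.17*np.sin(th)+.008*np.cos(th)
        q=onz("top",p,Z)-h; print(round(th,2),round(q@x-X,4),round(q@y,4),end=" | ")
    print()
S=[onz("top",p,.06) for p in((395,266.4),(474.7,270.3),(474.1,304.8),(393.8,300.6))]
sc=sum(S)/4; print("stand",*S,"c",sc, "len",np.linalg.norm(S[0]-S[1]),np.linalg.norm(S[1]-S[2]))
sy=(S[0]-S[1]+S[3]-S[2]); sy/=np.linalg.norm(sy); print("yaw",np.degrees(np.arctan2(-sy[0],sy[1])), "well",sc+.045*sy)
print("therm",onz("top",(422.6,283.6),.16))
for n,p in dict(redL=(397,235),redR=(432,232),blue=(424,331),redB=(458,339),).items(): print(n,onz("top",p,.15))
print("beaker",onz("top",(340,318),.04),"bottle",onz("top",(453,145),.15),"cork",onz("top",(362,133),.02))
E
```

```text
rim [0.4541 0.3135 0.11  ] [0.5096 0.1103 0.11  ] 0.2105592373690803
bath yaw 15.274533467512272 c [0.5638 0.2343 0.11  ] hinge [0.6458 0.2567 0.11  ]
lid [0.6104 0.1385 0.2643] 0.0012088512982810664 bath frame -0.06528984118930656 -0.10472932287162082 0.1543254631751073
lid [0.6787 0.1576 0.1164] 0.0009660014723543947 bath frame 0.0056293719569518 -0.10421626261410463 0.006394257849466178
0.7 0.066 0.1185 | 0.75 0.0587 0.1164 | 0.8 0.0512 0.1143 | 0.85 0.0435 0.1125 | 0.9 0.0356 0.1107 | 0.95 0.0275 0.109 | 1.0 0.0192 0.1075 | 1.05 0.0109 0.1061 | 1.1 0.0024 0.1048 | 1.15 -0.0062 0.1036 | 
0.7 0.0677 -0.1013 | 0.75 0.0604 -0.1019 | 0.8 0.0529 -0.1025 | 0.85 0.0452 -0.103 | 0.9 0.0372 -0.1035 | 0.95 0.0291 -0.104 | 1.0 0.0209 -0.1045 | 1.05 0.0125 -0.1049 | 1.1 0.004 -0.1052 | 1.15 -0.0045 -0.1055 | 
stand [ 0.5008 -0.1551  0.06  ] [ 0.4945 -0.3155  0.06  ] [ 0.4258 -0.3129  0.06  ] [ 0.4328 -0.1523  0.06  ] c [ 0.4635 -0.2339  0.06  ] len 0.16055018851094122 0.06879560896192391
yaw -2.3835758687445887 well [ 0.4654 -0.189   0.06  ]
therm [ 0.4655 -0.1894  0.16  ]
redL [ 0.5545 -0.1451  0.15  ]
redR [ 0.5607 -0.21    0.15  ]
blue [ 0.3801 -0.1931  0.15  ]
redB [ 0.3663 -0.2548  0.15  ]
beaker [ 0.3967 -0.0464  0.04  ] bottle [ 0.7257 -0.2517  0.15  ] cork [ 0.7864 -0.0923  0.02  ]
```

```bash
python3 -m crank '[0,0,0,-40,7,0,0,0,-70,14,0,0,0,-90,21,0,0,0,-90,28,0,0,0,-90,35,0,0,0,-90,42,0,0,0,-90,49,0,0,0,-90,54.4]'; python3 -c "
from h import *
print(rel([.6265,.2514,.33]))"
```

```text
time_s: 0.77
eef_pos: [0.191, 0.5156, 0.3284]
orientation: [[0.966, 0.258, -0.001], [0.258, -0.966, -0.001], [-0.001, 0.001, -1.0]]
ft_force: [-0.5, -1.0, 0.8]
finger_gap: 0.419
[352.7802 367.4923  -1.6671]
```

```bash
python3 -m crank '[0,28,30,0,0,0,56,59,0,0,0,84,88,0,0,0,112,117,0,0,0,140,146,0,0,0,168,175,0,0,0,196,204,0,0,0,224,233,0,0]'; python3 -m crank '[0,28,30,0,0,0,56,59,0,0,0,84,88,0,0,0,112,117,0,0,0,129,134,0,0,0,129,134,0,0,0,129,134,0,0]';  python3 -c "
from h import *
print(rel([.6265,.2514,.25]))"
```

```text
time_s: 1.43
eef_pos: [0.4699, 0.3485, 0.3285]
orientation: [[0.965, 0.263, -0.001], [0.263, -0.965, -0.0], [-0.001, 0.0, -1.0]]
ft_force: [-0.0, 0.8, -0.1]
finger_gap: 0.003
time_s: 2.02
eef_pos: [0.6291, 0.2538, 0.3273]
orientation: [[0.965, 0.262, -0.002], [0.262, -0.965, -0.0], [-0.002, -0.0, -1.0]]
ft_force: [0.3, 0.8, 0.6]
finger_gap: 0.0
[-2.9512  1.6586 77.3085]
```

```bash
python3 -m crank '[0,0,0,40,0,0,0,0,77,0,0,0,0,77,0,0,0,0,77,0]'; python3 -m crank '[0,-25,0,0,0,0,-40,0,9,0,0,-53,0,18,0,0,-65,0,27,0,0,-76,0,37,0,0,-85,0,49,0,0,-94,0,61,0,0,-94,0,61,0]'
```

```text
time_s: 2.35
eef_pos: [0.627, 0.2555, 0.2515]
orientation: [[0.964, 0.265, -0.003], [0.265, -0.964, -0.001], [-0.003, -0.0, -1.0]]
ft_force: [0.1, 0.2, 0.5]
finger_gap: 0.009
time_s: 3.02
eef_pos: [0.5369, 0.2304, 0.1925]
orientation: [[0.964, 0.264, 0.002], [0.264, -0.964, 0.0], [0.002, 0.0, -1.0]]
ft_force: [0.7, 0.6, 0.8]
finger_gap: -0.0
```

```bash
python3 -m crank '[0,-7,0,15,0,0,-13,0,29,0,0,-18,0,43,0,0,-21,0,57,0,0,-22,0,66,0,0,-22,0,70,0,0,-22,0,70,0]';python3 -m crank '[0,0,0,3,0,0,0,0,4,0,0,0,0,4,0]'
```

```text
time_s: 3.6
eef_pos: [0.5172, 0.2245, 0.1214]
orientation: [[0.965, 0.264, 0.001], [0.264, -0.965, 0.0], [0.001, 0.0, -1.0]]
ft_force: [-0.5, 0.5, 0.5]
finger_gap: 0.003
time_s: 3.85
eef_pos: [0.5175, 0.2245, 0.1189]
orientation: [[0.965, 0.263, 0.004], [0.263, -0.965, 0.001], [0.004, 0.0, -1.0]]
ft_force: [-1.4, -0.4, 10.1]
finger_gap: 0.006
```

```bash
python3 -m crank '[0,0,0,-40,0,0,0,0,-80,0,0,0,0,-120,0,0.55,0,0,-160,0,0.55,0,0,-180,0,0.55,0,0,-180,0]';python3 -c "
from h import *
print(rel([.4655,-.1892,.30]))"
```

```text
time_s: 4.35
eef_pos: [0.5177, 0.2245, 0.3028]
orientation: [[0.965, 0.264, 0.011], [0.264, -0.965, 0.002], [0.011, 0.001, -1.0]]
ft_force: [-0.0, -0.3, -0.1]
finger_gap: 0.204
[-159.414   385.3124    1.2905]
```

```bash
python3 -m crank '[0.55,-15,37,0,3,0.55,-30,74,0,6,0.55,-46,111,0,9,0.55,-61,148,0,12,0.55,-76,185,0,15,0.55,-92,222,0,17.7,0.55,-107,259,0,17.7,0.55,-122,296,0,17.7]';python3 -m crank '[0.55,-18,32,0,0,0.55,-37,64,0,0,0.55,-63,72,0,0,0.55,-63,72,0,0,0.55,-63,72,0,0]'; python3 -c "
from h import *
import cv2
print(rel([.4655,-.1892,.106]))
a=vision.snapshot('scene'); cv2.imwrite('pics/s1.png',a)"
```

```text
time_s: 5.02
eef_pos: [0.4759, -0.0953, 0.2965]
orientation: [[0.999, -0.043, -0.0], [-0.043, -0.999, 0.0], [-0.0, -0.0, -1.0]]
ft_force: [1.0, 0.7, 0.0]
finger_gap: 0.549
time_s: 5.43
eef_pos: [0.4102, -0.1633, 0.2967]
orientation: [[0.999, -0.045, 0.0], [-0.045, -0.999, 0.0], [0.0, -0.0, -1.0]]
ft_force: [0.3, -0.3, 1.2]
finger_gap: 0.552
[ 56.3883  23.4652 190.7161]
```

View pics/s1.png

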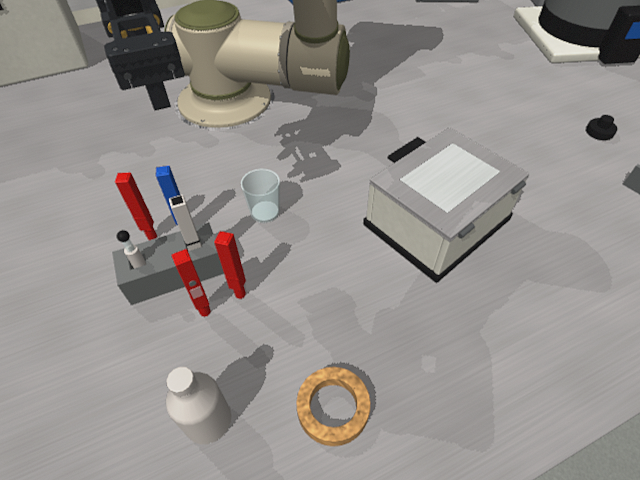

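```bash
python3 -m crank '[0.55,30,12,0,0,0.55,56,23.5,0,0,0.55,56,23.5,40,0,0.55,56,23.5,80,0,0.55,56,23.5,110,0,0.55,56,23.5,110,0]';python3 -c "
from h import *
import cv2
print(rel([.4655,-.1892,.106]))
a=vision.snapshot('scene'); cv2.imwrite('pics/s2.png',cv2.resize(a[90:330,80:340],None,fx=2.4,fy=2.4))"
```

```text
time_s: 5.98
eef_pos: [0.4645, -0.1864, 0.1813]
orientation: [[0.999, -0.041, -0.009], [-0.041, -0.999, 0.006], [-0.009, -0.006, -1.0]]
ft_force: [-0.3, 0.0, -0.8]
finger_gap: 0.554
[ 1.7957  3.2268 75.2821]
```

View pics/s2.png

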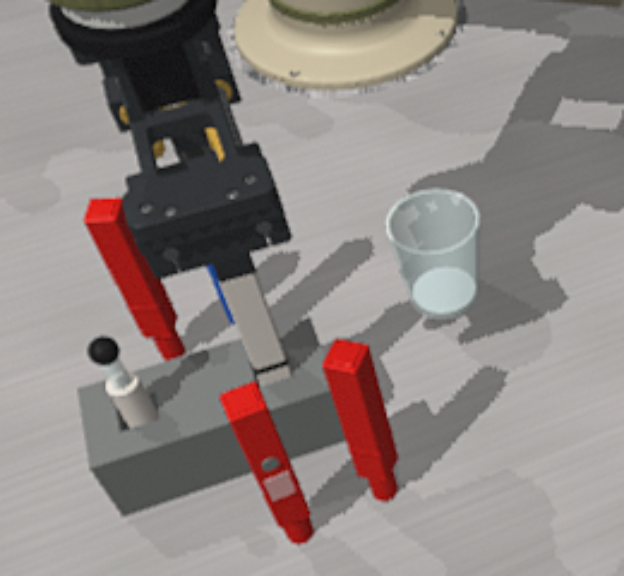

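The front finger is in line with the thermometer, whose top is just below it. The electrode and red sticks are clear, so I'll descend and grip.

```bash
python3 -m crank '[0.55,1,3,15,0,0.55,1,3,35,0,0.55,1,3,55,0,0.55,1,3,75,0,0.55,1,3,75,0]' 25; python3 -m crank '[0,0,0,0,0,0,0,0,0,0,0,0,0,0,0,0,0,0,0,0,0,0,0,0,0,0,0,0,0,0]' 25
```

```text
time_s: 6.45
eef_pos: [0.4668, -0.1912, 0.111]
orientation: [[0.999, -0.042, -0.002], [-0.042, -0.999, 0.001], [-0.002, -0.001, -1.0]]
ft_force: [-1.8, 0.6, -0.1]
finger_gap: 0.551
time_s: 6.95
eef_pos: [0.4658, -0.1919, 0.1128]
orientation: [[0.999, -0.042, -0.001], [-0.042, -0.999, -0.001], [-0.001, 0.001, -1.0]]
ft_force: [-5.7, 0.6, 8.4]
finger_gap: 0.248
```

```bash
python3 -m crank '[0,0,0,-10,0,0,0,0,-22,0,0,0,0,-36,0,0,0,0,-50,0,0,0,0,-64,0,0,0,0,-80,0,0,0,0,-80,0,0,0,0,-80,0]' 25; python3 -m crank '[0,0,0,-30,0,0,0,0,-60,0,0,0,0,-60,0,0,0,0,-60,0]';python3 -c "
from h import *
import cv2
print(ctrl.sense()['eef_pos'])
a=vision.snapshot('scene'); cv2.imwrite('pics/s3.png',a)
b=vision.snapshot('top'); cv2.imwrite('pics/t3.png',b)"
```

```text
time_s: 7.62
eef_pos: [0.4666, -0.1918, 0.1921]
orientation: [[0.999, -0.042, 0.001], [-0.042, -0.999, -0.001], [0.001, 0.001, -1.0]]
ft_force: [-0.2, -0.6, -1.9]
finger_gap: 0.243
time_s: 7.95
eef_pos: [0.4666, -0.1918, 0.2517]
orientation: [[0.999, -0.042, 0.001], [-0.042, -0.999, -0.001], [0.001, 0.001, -1.0]]
ft_force: [0.8, -0.0, -1.5]
finger_gap: 0.247
[ 0.4666 -0.1918  0.2517]
```

View pics/s3.png

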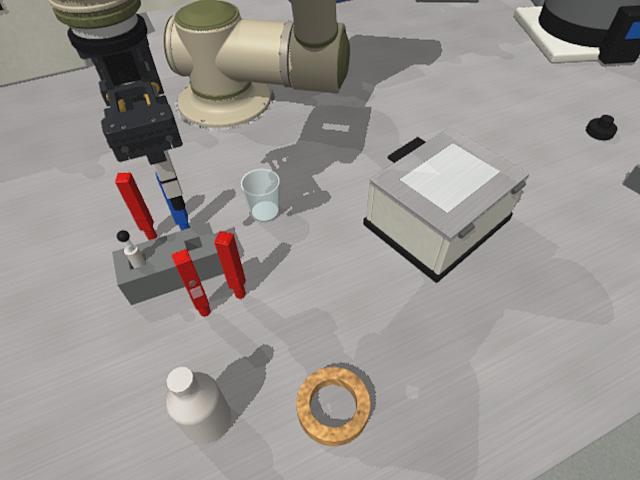

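```bash
python3 - <<'E'
from h import *
import cv2
print(rel([.6023,.0935,.2517]))
def proj(n,P):
    c=I[n];T=np.array(c["T"]);f=240/np.tan(np.radians(c["fov_y"])/2);q=T[:3,:3].T@(np.array(P)-T[:3,3]);return c["cx"]+f*q[0]/q[2],c["cy"]+f*q[1]/q[2]
s=ctrl.sense();print(proj("scene",s["eef_pos"]+[0,0,.0187-.1215]))
E
```

```text
[ 124.1097 -290.4451   -1.4538]
(np.float64(176.6458170813481), np.float64(205.65508043589764))
```

```bash
python3 -m crank '[0,15,-31,0,-3,0,30,-62,0,-6,0,46,-94,0,-9,0,61,-125,0,-12,0,76,-156,0,-15,0,91,-187,0,-17.7,0,106,-218,0,-17.7,0,120,-249,0,-17.7]'; python3 -c "
from h import *
print(rel([.6023,.0935,.169]))"
```

```text
time_s: 8.72
eef_pos: [0.5971, 0.0537, 0.2496]
orientation: [[0.965, 0.264, -0.003], [0.264, -0.965, 0.0], [-0.003, -0.001, -1.0]]
ft_force: [-0.3, 0.0, -0.0]
finger_gap: 0.248
[ 15.7972 -36.9154  80.6289]
```

```bash
python3 -m crank '[0,16,-37,0,0,0,16,-37,30,0,0,16,-37,60,0,0,16,-37,81,0,0,16,-37,81,0,0,16,-37,81,0]'; python3 -c "
from h import *
s=ctrl.sense();x=np.array([.9647,.2634,0]);y=np.array([-.2634,.9647,0]);d=s['eef_pos']-[.5638,.2343,0];print(d@x,d@y,d[2])"
```

```text
time_s: 9.22
eef_pos: [0.602, 0.0919, 0.1692]
orientation: [[0.965, 0.263, -0.004], [0.263, -0.965, 0.0], [-0.004, -0.001, -1.0]]
ft_force: [0.8, 0.3, 0.1]
finger_gap: 0.245
-0.0006923555558457153 -0.14746632696236622 0.1691742977173879
```

```bash
python3 -m crank '[0,0,-20,0,0,0,0,-31,0,0,0,0,-36,0,0,0,0,-41,-1,0,0,0,-46,-1,0,0,0,-50,0,0,0,0,-50,0,0]' 15; python3 -c "
from h import *
import cv2
s=ctrl.sense();print(s['eef_pos'],s['ft_force'],s['ft_torque'])
a=vision.snapshot('scene'); cv2.imwrite('pics/s4.png',cv2.resize(a[60:320,260:560],None,fx=2,fy=2))"
```

```text
time_s: 9.8
eef_pos: [0.5897, 0.1405, 0.1713]
orientation: [[0.965, 0.264, 0.002], [0.264, -0.965, 0.0], [0.002, 0.0, -1.0]]
ft_force: [2.2, -2.2, 1.1]
finger_gap: 0.252
[0.5897 0.1405 0.1713] [ 2.2067 -2.1662  1.0617] [-0.5546 -0.2706  0.0407]
```

View pics/s4.png

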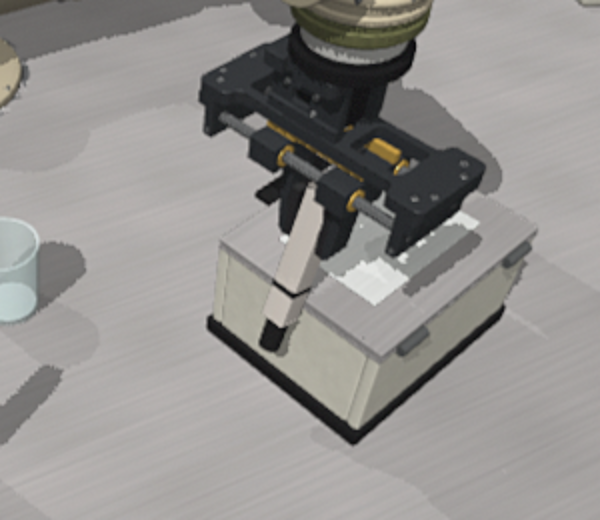

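The stick is pivoting in the grip against the bath's side edge, at about 15° so far with a small reaction force. I'll continue to about 45–48°.

```bash
python3 -m crank '[0,0,-5,1,0,0,0,-9,1,0,0,0,-14,3,0,0,0,-18,4,0,0,0,-26,8,0,0,0,-34,13,0,0,0,-38,15,0,0,0,-38,15,0]' 15; python3 -m crank '[0,0,0,-10,0,0,0,0,-40,0,0,0,0,-80,0,0,0,0,-100,0,0,0,0,-100,0,0,0,0,-100,0,0,0,0,-100,0]' 40; python3 -c "
from h import *
import cv2
s=ctrl.sense();print(s['eef_pos'],s['ft_force'],s['ft_torque'])
a=vision.snapshot('scene'); cv2.imwrite('pics/s5.png',a);b=vision.snapshot('top'); cv2.imwrite('pics/t5.png',b)
z=np.hstack([cv2.resize(a[20:280,280:530],None,fx=1.6,fy=1.6),cv2.resize(b[90:350,130:380],None,fx=1.6,fy=1.6)]);cv2.imwrite('pics/z5.png',z);print(z.shape)"
```

```text
time_s: 10.52
eef_pos: [0.5785, 0.1781, 0.1546]
orientation: [[0.964, 0.265, -0.002], [0.265, -0.964, 0.001], [-0.002, -0.001, -1.0]]
ft_force: [-0.5, 0.7, 0.5]
finger_gap: 0.249
time_s: 11.1
eef_pos: [0.5788, 0.1767, 0.2546]
orientation: [[0.965, 0.263, -0.003], [0.263, -0.965, 0.0], [-0.003, -0.001, -1.0]]
ft_force: [0.2, -0.2, -1.6]
finger_gap: 0.246
[0.5788 0.1767 0.2546] [ 0.2337 -0.1906 -1.571 ] [-0.0276  0.0397 -0.0871]
(416, 800, 3)
```

View pics/z5.png

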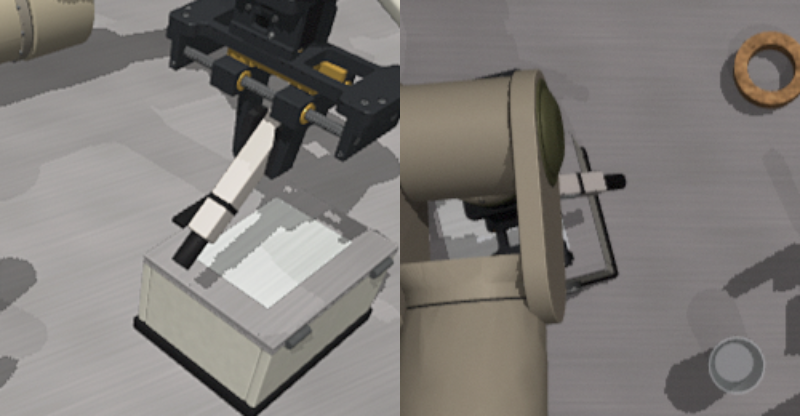

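```bash
python3 - <<'E'
from h import *
P,e=tri((394,184),(270.6,203.1));s=ctrl.sense()
G=s["eef_pos"]-.0187*s["orientation"][:,2]
u=G-P;L=np.linalg.norm(u);u/=L;print("lens",P,e,"L",L,"tilt",np.degrees(np.arccos(u[2])),"dir",u, "azimuth off", u@[.9647,.2634,0])
spot=P-.1*u;M=np.array([.5638,.2343,.118]);print("spot",spot)
print("shift TCP",(M-spot)@s["orientation"]*1000,"lens after",P+M-spot,"tcp after",s["eef_pos"]+M-spot)
E
```

```text
lens [0.6057 0.088  0.1941] 0.007181356272771585 L 0.12161993955051724 tilt 49.656309300337014 dir [-0.2202  0.7297  0.6474] azimuth off -0.020232374307761758
spot [0.6277 0.015  0.1294]
shift TCP [  -3.8821 -228.382    11.5936] lens after [0.5418 0.3073 0.1827] tcp after [0.5149 0.396  0.2428]
```

```bash
python3 -m crank '[0,-1,-30,0,0,0,-2,-65,0,0,0,-3,-100,0,0,0,-4,-135,0,0,0,-4,-170,0,0,0,-4,-205,5,0,0,-4,-228,10,0,0,-4,-228,10,0]' 40; python3 -m crank '[0,0,0,0,0,0,0,0,0,0,0,0,0,0,0,0,0,0,0,0,0,0,0,0,0]' 40; python3 -c "
from h import *
import cv2
s=ctrl.sense();print(s['eef_pos'],s['ft_force'])
a=vision.snapshot('scene'); cv2.imwrite('pics/s6.png',a);b=vision.snapshot('top'); cv2.imwrite('pics/t6.png',b)
z=np.hstack([cv2.resize(a[20:280,320:570],None,fx=1.6,fy=1.6),cv2.resize(b[90:350,60:310],None,fx=1.6,fy=1.6)]);cv2.imwrite('pics/z6.png',z)"
```

```text
time_s: 11.87
eef_pos: [0.5131, 0.3993, 0.243]
orientation: [[0.963, 0.268, -0.004], [0.268, -0.963, -0.001], [-0.004, -0.0, -1.0]]
ft_force: [-0.3, 0.4, -0.7]
finger_gap: 0.241
time_s: 12.28
eef_pos: [0.516, 0.3948, 0.246]
orientation: [[0.965, 0.262, 0.0], [0.262, -0.965, 0.0], [0.0, -0.0, -1.0]]
ft_force: [0.8, 0.6, -0.9]
finger_gap: 0.244
[0.516  0.3948 0.246 ] [ 0.8426  0.5667 -0.8986]
```

View pics/z6.png

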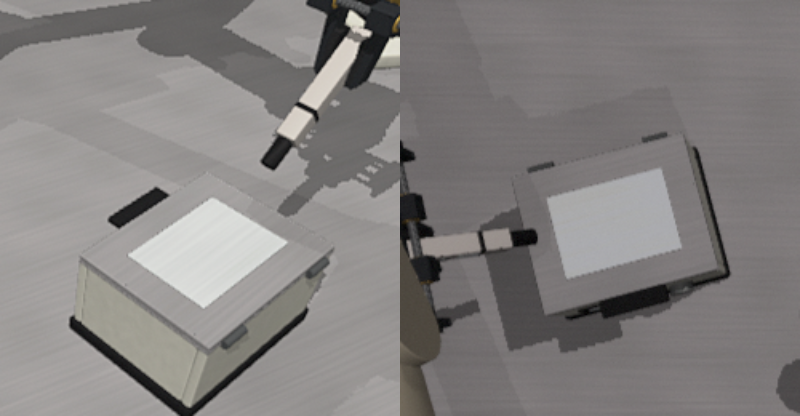

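```bash
python3 - <<'E'
from h import *
P,e=tri((488.8,121.9),(145.6,238.8));s=ctrl.sense()
G=s["eef_pos"]-.0187*s["orientation"][:,2]
u=G-P;L=np.linalg.norm(u);u/=L;spot=P-.1*u;M=np.array([.5638,.2343,.118])
print("lens",P,e,"L",L,"tilt",np.degrees(np.arccos(u[2])),"spot",spot,"err mm",(spot-M)*1000)
print("panel centre",onz("top",(194.1,229.4),.118),"tool shift",(M-spot)@s["orientation"]*1000)
E
```

```text
lens [0.5417 0.3071 0.1845] 0.0076048347371900325 L 0.12176704118712811 tilt 48.86720163076138 spot [0.563  0.2349 0.1187] err mm [-0.8289  0.5911  0.7401]
panel centre [0.5645 0.2347 0.118 ] tool shift [0.6444 0.788  0.7402]
```

Everything agrees: the spot is about 1 mm from the lid middle, the tilt is about 49°, the lens is at 184 mm, and the lid is flat. I'm handing in.

```bash
python3 -c "
from h import *
print(ctrl.sense()['joint_vel']); print(ctrl.hand_in())"
```

```text
[ 0.0072  0.0011  0.0002  0.0007 -0.0004 -0.0003]
the job is handed in; nothing more can be done
None
```

I handed the job in after about 12 s of robot time. The lid is shut and the thermometer is in the gripper, pointing at the middle of the lid.

**How it was done:** I lowered the lid with the closed fingers until it stopped, with the fingertips at 119 mm and about 10 N of contact. I then drew the thermometer straight up out of its well. The tool cannot tilt, so I leaned the stick by pivoting it in the grip against the bath's side edge. Then I raised it, moved it over the bath and tightened the grip to 40 N.

**Last checks, from both cameras:**

| Check | Measured | Needed |
|---|---|---|
| Lean from upright | about 49° | 30 to 60° |
| Lens height above the bench | about 184 mm | at least 145 mm |
| Spot to lid middle | about 1 mm | under 50 mm |
| Lid | looks flat in both views | shut |
| Grip opening | about 21.5 mm, on the 22 mm stick | held |

- **Disagreement between views:** the two camera rays to the lens missed each other by about 7 mm. The real error of the spot may therefore be several mm, still well inside the limit.
- **Other objects:** I saw no sign that anything else was moved, but I did not measure those objects again at the end.
- **Unexplained reading:** while closing on the thermometer, the wrist showed about 8 N upward and the tool sat about 7 mm higher than planned. It did no harm.

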